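Change over an interlocked gas manifold

TASK

Change the small gas manifold on the bench over: first swing the blue isolator lever clockwise (seen from above) until it seats against its stop screw, which frees the interlock, then swing the yellow selector lever clockwise until it seats against its own stop screw. Seat each lever gently but firmly - a steady push of about 10 N for half a second, never much over 20 N on a stop screw - do not force the selector while it is still locked, and do not disturb the things standing round the manifold. Leave both levers home and let go.

Things in the scene. Friction and masses are not known exactly. Their poses are not given: they have to be found in the camera images.
- manifold: grey plate 165 x 245 x 10 mm fixed to the bench, origin on the bench midway between the valve axes (isolator's at y = +50 mm, selector's at y = -50 mm), x away from the robot. The overlapping steel discs under the levers (radius 54 mm, 36 to 42 mm up) interlock: the selector turns only with the isolator at its stop or nearly (past about 1.43 rad), and then locks it. Place and yaw differ each time.
- isolator_lever: blue lever; turns about the vertical axis through its origin (at bench height); its x axis runs along the lever. Flat bar 16 mm wide, 97 mm long, 44 to 52 mm above the bench; upright round grip, 24 mm diameter, 52 to 95 mm above the bench, centred 85 mm from the axis. Stays where left; takes about 2.5 N at the grip to turn.
- isolator_grip (a point): centre of the isolator's round grip, 85 mm from the axis, 75 mm above the bench
- isolator (a joint): angle of the isolator in rad, growing clockwise seen from above. 0: it points along the manifold's -x (to the robot). It starts between -0.15 and 0.5 and comes against its stop somewhere between 1.48 and 1.575, depending on how far the stop screw is set (not measured: feel for it).
- isolator_stop: steel bracket, top 56 mm above the bench, with a rigid level stop screw that meets the bar 60 mm from the axis, 48 mm up. Origin on the plate below the tip at its least setting; the screw points along the bracket's -x and stands out 0 to 5 mm more. A firm seat is over 6 N here, over 25 N damages it; a push at the grip acts here 1.4 times as strongly, less friction.
- selector_lever: yellow selector lever, the same shape and sizes as the blue one; origin on its axis at bench height, its own x axis along the lever. Needs about 2.5 N at the grip to turn; while locked it moves only about 3 degrees.
- selector_grip (a point): centre of the selector's round grip, 85 mm from the axis, 75 mm above the bench
- selector (a joint): angle of the selector in rad, growing clockwise seen from above. 0 (start): it points along the manifold's -y (to the right). It comes against its stop, pointing nearly along the manifold's -x, somewhere between 1.43 and 1.575 (stop screw setting not measured: feel for it).
- selector_stop: the selector's stop bracket, like the isolator's; its screw may stand out 0 to 8 mm beyond the origin. A firm seat is 6 N or more here, more than 25 N damages it.
- paste_tin: bystander: round yellow tin with a pale lid, 72 mm diameter, 49 mm high, loose; origin at its underside
- tape_measure: bystander: yellow tape measure, 32 x 82 x 66 mm, loose; origin at its underside
- tip_box: bystander: small orange box with a grey lid, 46 x 76 x 27 mm, loose; origin at its underside

How it is judged:
By the outcome, as a careful person would: the job done as asked, in the order asked, and still so for the second after the job is handed in, with the robot touching nothing.
It also fails if it takes over 64 s, if anything falls off the work surface, if the arm or the gripper's body presses on something with over 40 N, if the wrist force passes 120 N, or if a joint passes its speed limit or range.

ROBOT

A 6-joint arm with a two-finger parallel gripper is mounted at the origin on the work surface; the furniture and walls round the work are solid. World frame = base frame: x ahead of the robot, y to its left, z up, the work surface at z = 0. Lengths are in m, angles in rad, forces in N, time in s.
With the tool pointing down it reaches from about 0.4 to 0.825 m from the base axis. Payload 7 kg.
Tool frame: the origin (TCP) lies at the very end of the fingers, on their centre line; the grasp point (between the pads) lies 19 mm behind it (tcp_to_grasp is the distance from the TCP to the grasp point, in m); x points along the fingers, z is the direction in which the jaws open and shut, and the axes are right-handed (so a half turn about x gives the same grasp; the last joint's range is limited). The gripper opens to 88 mm and grips with 3 to 60 N. Pads are 19 mm wide; open, the fingers measure 130 mm over their backs; the gripper's body (78 mm by 193 mm) begins 47 mm behind the grasp point.
Start: joints at [1.389, 0.359, 0.012, 0, -1.224, -0.288], TCP at [0.306, 0.602, 0.227] pointing down, gripper open.
Joint ranges: [-3.07, 3.07], [-1.43, 2.12], [-1.02, 1.25], [-3.03, 1.67], [-3.05, -0], [-3.03, 3.03]. Speed limits (rad/s): [2.39, 2.39, 3.01, 3.14, 3.14, 3.14].

INTERFACE

Orientations are given as [roll, pitch, yaw] about the fixed x, y, z axes, in that order (R = Rz(yaw) Ry(pitch) Rx(roll)).
In Python, from station import get_state, grab_frame, job_done, tcp_to_grasp gives the robot as it stands. The module is installed in compiled form; this text tells all that it offers.
- The arm moves only by the shell command python3 -m crank 'ROWS' [FORCE]. ROWS is JSON, a list of rows, each a list of 7 numbers: the shift along the tool's x, y, z in m, then the turn, a rotation vector about the tool's x, y, z in rad, then the opening, from 0 (shut) to 1 (fully open). In form: [[x, y, z, wx, wy, wz, fingers], ...]. A call has 1 to 10 rows; each row is the pose to reach, as a shift and turn from the pose commanded when the call began, along the tool's axes at that moment; what a row does not reach only later rows make up. A row lasts 1/8 s, in which the tool goes at most 62.5 mm and 10.7 degrees, less where a joint would pass 70% of its speed; a pose out of reach is approached as far as the arm can. A call with a gripper value outside its range is refused whole. The fingers move at their own pace and stop on an object; FORCE is the grip in N (left out, the last holds). Time passes only in rows, so rows that repeat a pose let the fingers close. It gives the time, the measured TCP pose, the force and the opening at its end, in the units of the state.
- get_state(): the state, without advancing time (a new reading comes with each control period).
- grab_frame(name): name is "scene" or "top"; returns a dict with "pixels" (384x512x3 uint8, red, green, blue), "vfov" (degrees; the focal length in pixels is half the picture's height over the tangent of half this angle, whatever the lens; pixels are square), "cx", "cy" (the principal point, pixels), "k1" (the pictures are not rectified: a ray, as slopes to the right and down, at radius r is drawn at 1 + k1 r^2 times it, then the intrinsics apply), "extrinsics" (4x4, takes a point from world to camera coordinates). Camera axes: x right, y up, looking along -z (the intrinsics and any distortion apply to the point x, -y, -z); pixel columns grow to the right and rows downward; lengths in m; the calibration is good to about 2 mm. A picture is of the moment at which its call begins. There is no depth.
- job_done(): hands the job in, once; it reports no verdict.
The state is a dict: "t": time; "q": joint angles; "qd": joint speeds; "joint_efforts": joint torques, N m; "eef_pos": TCP position; "ee_rot": TCP orientation; "force": force on the tool from outside, world axes, zero at the start; "moment": the same for the moment, N m; "width": finger opening in m.
Only numpy, scipy, OpenCV 4.12 (cv2) and the standard library are available. Lean on these libraries where they do the work, as an engineer would, in place of code of your own. Each camera call takes 0.05 s, during which the arm holds its last target.

## Working session

There is one attempt and no reset: what is moved stays moved. The work goes in short steps, Python scripts to look and compute and a shell command to move; the robot and the scene stay as the last step left them, time stands still between calls to the robot, and variables do not carry over. Pictures are saved under pics/ and viewed, and the job is handed in when it is done.

```bash
mkdir -p pics
python3 - <<'E'
from station import *
import cv2,numpy as np
s=get_state();print({k:np.round(v,4).tolist() for k,v in s.items()},tcp_to_grasp)
for n in("scene","top"):
    f=grab_frame(n);cv2.imwrite(f"pics/{n}0.png",cv2.resize(f["pixels"][:,:,::-1],(800,600),interpolation=cv2.INTER_CUBIC))
    print(n,f["vfov"],f["cx"],f["cy"],f["k1"],np.round(f["extrinsics"],4).tolist())
E
```

```text
{'t': 0.0, 'q': [1.3891, 0.3594, 0.011, -0.0004, -1.2241, -0.2881], 'qd': [-0.0015, 0.0005, 0.0007, 0.0003, -0.0017, -0.0003], 'joint_efforts': [-0.0012, -58.2705, 29.3058, 6.9972, 0.0067, -0.0002], 'eef_pos': [0.3054, 0.6014, 0.2256], 'ee_rot': [0.0688, 1.5691, -1.972], 'force': [-0.6269, 0.3596, -0.2892], 'moment': [-0.0312, -0.0091, 0.0038], 'width': 0.0877} 0.0188
scene 47.652150201582046 260.9005676826758 189.464970359279 -0.0796495207931044 [[0.5212, -0.8533, -0.014, -0.2741], [0.6482, 0.3852, 0.6568, -0.429], [-0.5551, -0.3514, 0.7539, -1.0741], [0.0, 0.0, 0.0, 1.0]]
top 43.05367896239775 256.7053227424906 184.22617372401606 -0.16289199020443496 [[-0.0039, -1.0, -0.0013, 0.0443], [0.9978, -0.004, 0.0659, -0.5582], [-0.0659, -0.0011, 0.9978, -1.5149], [0.0, 0.0, 0.0, 1.0]]
```

View pics/top0.png

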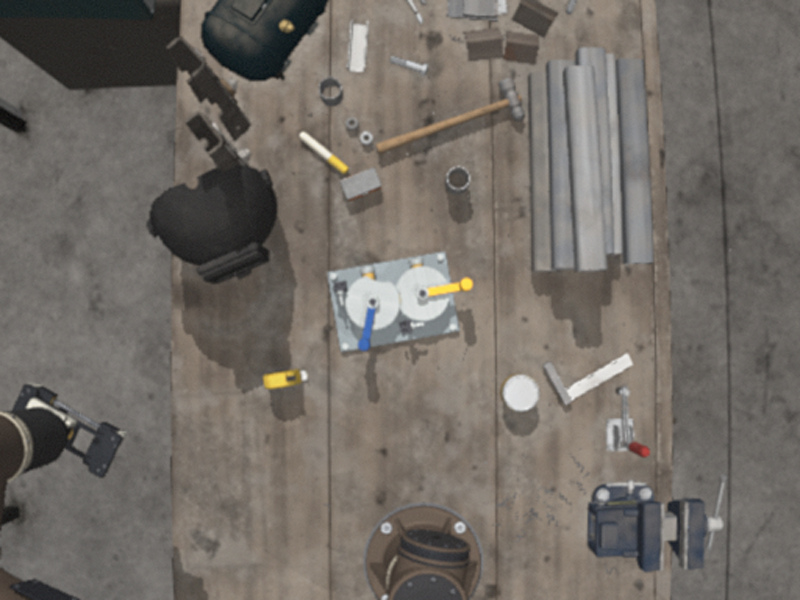

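View pics/scene0.png

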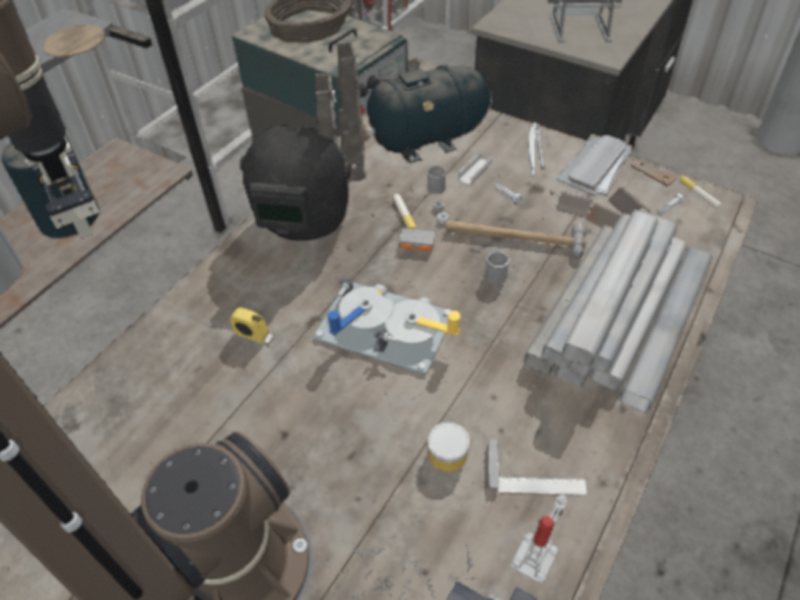

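```bash
cat > h.py <<'E'
from station import *
import cv2,numpy as np
def cam(n):
    f=grab_frame(n);return f
def K(f):
    h=f["pixels"].shape[0];fl=h/2/np.tan(np.radians(f["vfov"])/2);return fl
def proj(f,P):
    P=np.atleast_2d(P);E=np.array(f["extrinsics"]);c=P@E[:3,:3].T+E[:3,3]
    x=c[:,0]/-c[:,2];y=-c[:,1]/-c[:,2];r2=x*x+y*y;s=1+f["k1"]*r2
    return np.c_[f["cx"]+K(f)*x*s,f["cy"]+K(f)*y*s]
def back(f,uv,z):
    from scipy.optimize import fsolve
    g=lambda p:proj(f,[p[0],p[1],z])[0]-np.array(uv)
    return fsolve(g,[0.55,0.05])
E
python3 - <<'E'
from h import *
f=cam("top");p=f["pixels"][150:235,200:310,::-1];cv2.imwrite("pics/t1.png",cv2.resize(p,None,fx=7,fy=7,interpolation=cv2.INTER_CUBIC))
f=cam("scene");p=f["pixels"][170:245,195:305,::-1];cv2.imwrite("pics/s1.png",cv2.resize(p,None,fx=7,fy=7,interpolation=cv2.INTER_CUBIC))
E
```

```text
(no output)
```

View pics/t1.png

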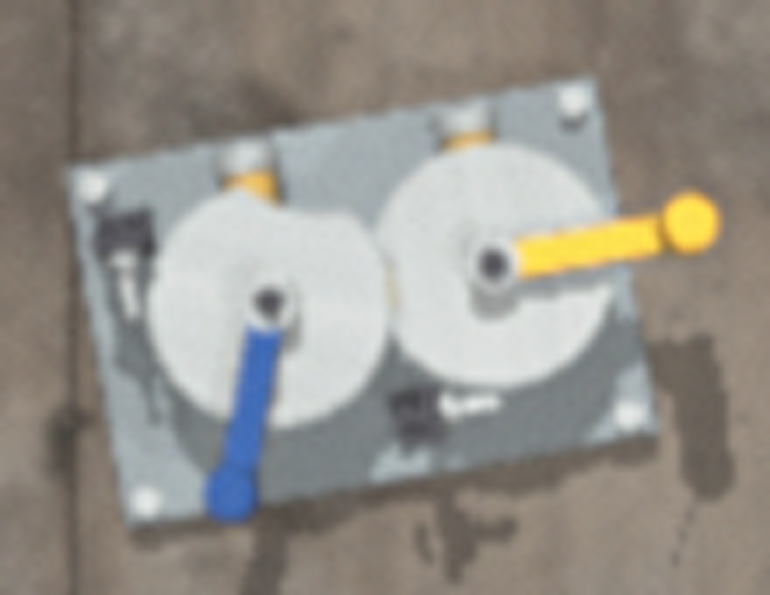

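View pics/s1.png

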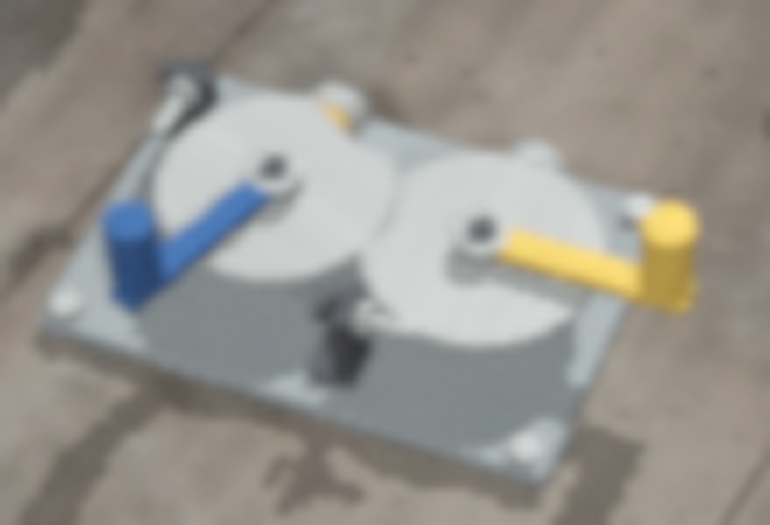

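```bash
cat >> h.py <<'E'
def pt(crop,off): return (np.array(crop)+.5)/7-.5+np.array(off)
E
python3 - <<'E'
from h import *
from scipy.optimize import least_squares
T=cam("top");S=cam("scene")
to=(200,150);so=(195,170)
c=lambda sx,sy:(sx*.0825,sy*.1225,.010)
obs=[(T,pt(a,to),c(*b)) for a,b in [((68,168),(1,1)),((593,80),(1,-1)),((655,432),(-1,-1)),((133,520),(-1,1))]]
obs+=[(S,pt(a,so),c(*b)) for a,b in [((42,325),(-1,1)),((545,475),(-1,-1))]]
def W(p,q): 
    x,y,a=p[:3];return [x+q[0]*np.cos(a)-q[1]*np.sin(a),y+q[0]*np.sin(a)+q[1]*np.cos(a),q[2]]
def lev(th,ay,sel,z=.095,r=.085):
    b=(-np.pi/2 if sel else np.pi)-th
    return (r*np.cos(b),ay+r*np.sin(b),z)
gr=[(T,pt((230,495),to),0),(T,pt((691,221),to),1),(S,pt((131,218),so),0),(S,pt((671,218),so),1)]
def res(p):
    r=[]
    for f,uv,q in obs: r+=list(proj(f,W(p,q))[0]-uv)
    for f,uv,s in gr:  r+=list(proj(f,W(p,lev(p[3+s],-.05 if s else .05,s)))[0]-uv)
    return np.array(r)
s=least_squares(res,[.55,.04,.1,.2,0.]);p=s.x
print("x,y,yaw,iso,sel",p.round(4));print(s.fun.reshape(-1,2).round(2))
for n,q in dict(isoax=(0,.05,0),selax=(0,-.05,0),isogrip=lev(p[3],.05,0),iso90=lev(1.52,.05,0),selgrip=lev(p[4],-.05,1),sel90=lev(1.5,-.05,1)).items(): print(n,np.round(W(p,q),4))
for n,(cc,z,o) in dict(isostop=((125,225),.056,to),selstop=((415,402),.056,to)).items(): print(n,back(T,pt(cc,o),z))
for n,uv,z in [("tape",(285,379),.066),("tin",(520,392),.049)]: print(n,back(T,np.array(uv)*.64,z))
E
```

```text
x,y,yaw,iso,sel [ 0.5346  0.0566  0.1642  0.271  -0.0541]
[[ 0.56 -0.78]
 [ 1.54 -1.07]
 [ 1.6  -0.15]
 [-0.29  0.26]
 [ 0.44 -1.6 ]
 [ 1.43  0.59]
 [-0.04  1.32]
 [-2.29  0.31]
 [-0.65  0.82]
 [-1.93 -0.47]]
isoax [0.5264 0.1059 0.    ]
selax [0.5428 0.0072 0.    ]
isogrip [0.4419 0.115  0.095 ]
iso90 [0.5083 0.1889 0.095 ]
selgrip [ 0.5612 -0.0757  0.095 ]
sel90 [ 0.4601 -0.0125  0.095 ]
isostop [0.56415612 0.16291613]
selstop [0.48596039 0.03574967]
tape [0.37799796 0.26921374]
tin [ 0.34966779 -0.1915475 ]
```

Run:
```python
from h import *
from scipy.optimize import least_squares
T=cam("top");S=cam("scene")
to=(200,150);so=(195,170)
sc=.98
c=lambda sx,sy:(sx*.0825*sc,sy*.1225*sc,.010)
obs=[(T,pt(a,to),c(*b)) for a,b in [((68,168),(1,1)),((593,80),(1,-1)),((655,432),(-1,-1)),((133,520),(-1,1))]]
obs+=[(S,pt(a,so),c(*b)) for a,b in [((42,325),(-1,1)),((545,475),(-1,-1))]]
A=lambda y,z:(0,y,z)
obs+=[(T,pt((269,308),to),A(.05,.042)),(T,pt((495,265),to),A(-.05,.042)),(T,pt((268,300),to),A(.05,.056)),(T,pt((493,263),to),A(-.05,.056)),
(S,pt((274,167),so),A(.05,.056)),(S,pt((482,230),so),A(-.05,.056)),(S,pt((485,250),so),A(-.05,.042)),(S,pt((274,189),so),A(.05,.042))]
def W(p,q): 
    x,y,a=p[:3];return [x+q[0]*np.cos(a)-q[1]*np.sin(a),y+q[0]*np.sin(a)+q[1]*np.cos(a),q[2]]
def lev(th,ay,sel,z=.095,r=.085):
    b=(-np.pi/2 if sel else np.pi)-th
    return (r*np.cos(b),ay+r*np.sin(b),z)
gr=[(T,pt((230,495),to),0),(T,pt((691,221),to),1),(S,pt((131,218),so),0),(S,pt((671,218),so),1)]
def res(p,sel=(0,1)):
    r=[]
    for f,uv,q in obs: r+=list((proj(f,W(p,q))[0]-uv)*(f is T or .7))
    for f,uv,s in gr:  r+=list((proj(f,W(p,lev(p[3] if s==0 else 0,-.05 if s else .05,s)))[0]-uv)*(f is T or .7))
    return np.array(r)
s=least_squares(res,[.55,.04,.1,.2],loss="soft_l1");p=s.x
print("x,y,yaw,iso",p.round(4));print(s.fun.reshape(-1,2).round(2).tolist())
for n,q in dict(isoax=(0,.05,0),selax=(0,-.05,0),isogrip=lev(p[3],.05,0),iso90=lev(1.52,.05,0),selgrip=lev(0,-.05,1),sel90=lev(1.5,-.05,1)).items(): print(n,np.round(W(p,q),4))
for k in (0,1):print("grip",k,back(T,gr[k][1],.095),back(S,gr[k+2][1],.095))
```

```text
x,y,yaw,iso [0.5362 0.0525 0.1717 0.3288]
[[2.53, -0.6], [1.9, -1.18], [2.17, -1.37], [1.91, -0.64], [1.93, -0.92], [1.82, -0.04], [-0.52, 0.12], [-1.04, 0.63], [-0.56, 1.05], [-0.64, 0.66], [-0.35, -0.34], [-0.33, -0.47], [-0.59, -0.45], [-0.15, -0.52], [-0.07, 0.72], [-0.7, 0.94], [-0.23, 0.28], [-0.58, 0.41]]
isoax [0.5277 0.1018 0.    ]
selax [0.5448 0.0032 0.    ]
isogrip [0.4437 0.1151 0.095 ]
iso90 [0.5089 0.1847 0.095 ]
selgrip [ 0.5593 -0.0805  0.095 ]
sel90 [ 0.4623 -0.0172  0.095 ]
grip 0 [0.44587535 0.11484281] [0.44549001 0.11514305]
grip 1 [ 0.56211756 -0.08262487] [ 0.56254688 -0.08151388]
```

Run:
```python
from h import *
T=cam("top");S=cam("scene")
to=(200,150);so=(195,170)
for z,L in((.042,[(T,(269,308),to),(T,(495,265),to),(S,(274,189),so),(S,(485,250),so)]),(.058,[(T,(268,300),to),(T,(493,263),to),(S,(274,167),so),(S,(482,230),so)]),(.056,[(T,(125,228),to),(T,(415,405),to)])):
    for f,c,o in L: print(z,back(f,pt(c,o),z).round(4))
```

```text
0.042 [0.5281 0.1002]
0.042 [0.5467 0.    ]
0.042 [0.5255 0.0995]
0.042 [ 5.439e-01 -3.000e-04]
0.058 [0.5308 0.1   ]
0.058 [0.5467 0.0013]
0.058 [0.5255 0.0983]
0.058 [ 5.419e-01 -2.000e-04]
0.056 [0.5628 0.1629]
0.056 [0.4846 0.0358]
```

```bash
cat >> h.py <<'E'
from scipy.spatial.transform import Rotation as R
def Rdown(az): # jaw z azimuth
    x=np.array([0,0,-1.]);z=np.array([np.cos(az),np.sin(az),0]);return np.c_[x,np.cross(z,x),z]
def rows(targets,open_,s=None):
    s=s or get_state();R0=R.from_euler('xyz',s["ee_rot"]).as_matrix();p0=np.array(s["eef_pos"])
    for p,az in targets:
        d=R0.T@(np.array(p)-p0);w=R.from_matrix(R0.T@Rdown(az)).as_rotvec()
        print("["+",".join(f"{v:.4f}" for v in [*d,*w,open_])+"]")
def jawaz(s): 
    z=R.from_euler('xyz',s["ee_rot"]).as_matrix()[:,2];return np.arctan2(z[1],z[0])
E
python3 - <<'E'
from h import *
rows([((.4457,.115,.20),-1.75),((.4457,.115,.13),-1.75)],.5)
E
```

```text
[0.0265,0.3453,0.3707,-0.2906,0.0001,0.0000,0.5000]
[0.0965,0.3453,0.3706,-0.2906,0.0001,0.0000,0.5000]
```

```bash
python3 -m crank '[[0,0.035,0.037,-0.03,0,0,0.5],[0,0.07,0.074,-0.06,0,0,0.5],[0.005,0.105,0.111,-0.09,0,0,0.5],[0.01,0.14,0.15,-0.12,0,0,0.5],[0.015,0.175,0.187,-0.15,0,0,0.5],[0.02,0.21,0.224,-0.18,0,0,0.5],[0.0265,0.245,0.262,-0.21,0,0,0.5],[0.0265,0.28,0.3,-0.24,0,0,0.5],[0.0265,0.315,0.337,-0.27,0,0,0.5],[0.0265,0.345,0.37,-0.29,0,0,0.5]]'
python3 - <<'E'
from h import *
s=get_state();print(s["t"],np.round(s["eef_pos"],4),s["width"],jawaz(s),s["q"],s["force"])
rows([((.4457,.115,.11),-1.75),((.4457,.115,.062),-1.75)],.5)
f=cam("top");p=f["pixels"][110:260,180:320,::-1];cv2.imwrite("pics/t2.png",cv2.resize(p,None,fx=4,fy=4,interpolation=cv2.INTER_CUBIC))
f=cam("scene");p=f["pixels"][110:260,160:320,::-1];cv2.imwrite("pics/s2.png",cv2.resize(p,None,fx=4,fy=4,interpolation=cv2.INTER_CUBIC))
E
```

```text
t: 1.75
eef_pos: [0.446, 0.1141, 0.2005]
ee_rot: [2.314, 1.57, 0.565]
force: [-0.1, 0.0, 0.4]
width: 0.0439
1.75 [0.446  0.1141 0.2005] 0.04393915740794877 -1.7498647937287868 [ 6.80288762e-01  1.82772905e-02 -4.80612717e-01  1.31249220e-04
 -1.07091509e+00  7.11375996e-01] [-0.10710191  0.045007    0.40341117]
[0.0905,-0.0005,-0.0008,0.0001,-0.0007,-0.0007,0.5000]
[0.1385,-0.0006,-0.0007,0.0001,-0.0007,-0.0007,0.5000]
```

View pics/s2.png

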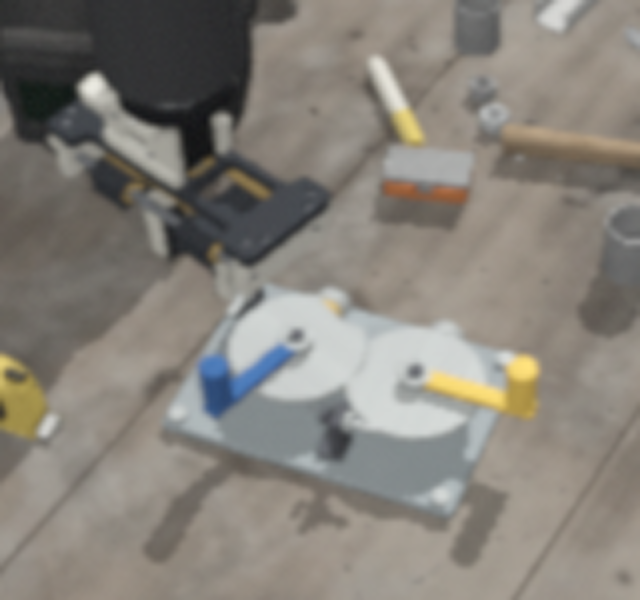

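Run:
```python
from h import *
f=cam("scene");print((proj(f,[[.446,.114,.2],[.446,.114,.095]])-[160,110])*4)
```

```text
[[200.37977671 267.02350089]
 [214.7937971  363.00977154]]
```

View pics/t2.png

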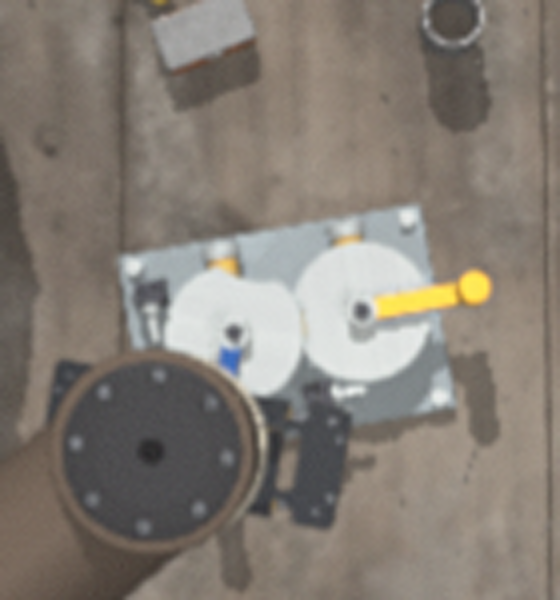

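The scene picture shows the fingertips at about (160,240) and (235,275). Their middle matches the predicted TCP pixel (200,267), and the grip stands directly below at (215,363). Descending to straddle it.

```bash
python3 -m crank '[[0.04,0,0,0,0,0,0.5],[0.08,0,-0.001,0,0,0,0.5],[0.1,0,-0.001,0,0,0,0.5],[0.12,0,-0.001,0,0,0,0.5],[0.138,0,-0.001,0,0,0,0.5],[0.138,0,-0.001,0,0,0,0.5]]'
python3 - <<'E'
from h import *
f=cam("scene");p=f["pixels"][150:250,170:290,::-1];cv2.imwrite("pics/s3.png",cv2.resize(p,None,fx=6,fy=6,interpolation=cv2.INTER_CUBIC))
s=get_state();print(np.round(s["eef_pos"],4),jawaz(s),np.round(s["force"],2))
ax=np.array([.528,.0998])
for y in(.18,):
  for th in [.357,.45,.55,.65,.75,.85,.95,1.05,1.15,1.25,1.35]:
    L=np.pi+y-th; rows([((*(ax+.085*np.array([np.cos(L),np.sin(L)])),.062),L-np.pi/2-np.pi)],.5)
E
```

```text
t: 2.65
eef_pos: [0.4451, 0.1169, 0.0611]
ee_rot: [-0.743, 1.568, -2.493]
force: [-0.3, -0.4, -0.4]
width: 0.0436
[0.4458 0.1172 0.062 ] -1.749715046104686 [-0.27  0.92  0.74]
[0.0000,-0.0010,0.0027,-0.0019,0.0008,0.0005,0.5000]
[0.0000,-0.0006,-0.0052,0.0911,0.0008,0.0005,0.5000]
[0.0000,0.0006,-0.0136,0.1911,0.0008,0.0004,0.5000]
[0.0000,0.0026,-0.0219,0.2911,0.0008,0.0004,0.5000]
[-0.0000,0.0055,-0.0299,0.3911,0.0009,0.0003,0.5000]
[-0.0000,0.0091,-0.0376,0.4911,0.0009,0.0003,0.5000]
[-0.0000,0.0135,-0.0448,0.5911,0.0009,0.0003,0.5000]
[-0.0000,0.0185,-0.0516,0.6911,0.0009,0.0002,0.5000]
[-0.0000,0.0243,-0.0579,0.7911,0.0009,0.0002,0.5000]
[-0.0000,0.0306,-0.0636,0.8911,0.0009,0.0001,0.5000]
[-0.0001,0.0375,-0.0686,0.9911,0.0009,0.0001,0.5000]
```

View pics/s3.png

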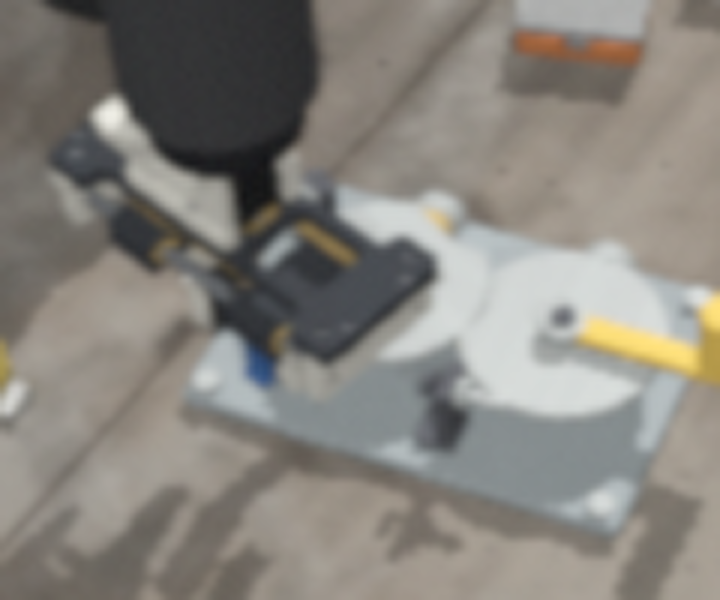

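The blue grip is visible between the fingers at about (260,365), with the leading finger beside it and no contact force. Next I swing along the arc, with the trailing pad pushing.

```bash
python3 -m crank '[[0,-0.001,-0.005,0.09,0,0,0.5],[0,0.0005,-0.0135,0.19,0,0,0.5],[0,0.0025,-0.022,0.29,0,0,0.5],[0,0.0055,-0.03,0.39,0,0,0.5],[0,0.009,-0.0375,0.49,0,0,0.5],[0,0.0135,-0.045,0.59,0,0,0.5],[0,0.0185,-0.0515,0.69,0,0,0.5],[0,0.0243,-0.058,0.79,0,0,0.5],[0,0.0305,-0.0635,0.89,0,0,0.5],[0,0.0375,-0.0685,0.99,0,0,0.5]]'
cat >> h.py <<'E'
def rep():
    s=get_state();a=jawaz(s);F=np.array(s["force"]);z=np.array([np.cos(a),np.sin(a),0]);y=np.array([np.sin(a),-np.cos(a),0]);y=R.from_euler('xyz',s["ee_rot"]).as_matrix()[:,1]
    print("t",s["t"],"p",np.round(s["eef_pos"],4),"az",round(a,3),"F toolz",round(F@z,2),"tooly",round(F@y,2),"Fz",round(F[2],2),"w",round(s["width"],4))
E
python3 - <<'E'
from h import *
rep()
f=cam("scene");p=f["pixels"][150:250,170:290,::-1];cv2.imwrite("pics/s4.png",cv2.resize(p,None,fx=6,fy=6,interpolation=cv2.INTER_CUBIC))
f=cam("top");p=f["pixels"][140:240,190:310,::-1];cv2.imwrite("pics/t4.png",cv2.resize(p,None,fx=6,fy=6,interpolation=cv2.INTER_CUBIC))
ax=np.array([.528,.0998]);y=.18
for th in [1.35,1.4,1.45,1.5,1.55,1.6,1.65]:
    L=np.pi+y-th; rows([((*(ax+.085*np.array([np.cos(L),np.sin(L)])),.062),L-np.pi/2-np.pi)],.5)
E
```

```text
t: 3.95
eef_pos: [0.4945, 0.1773, 0.0629]
ee_rot: [0.176, 1.57, -2.568]
force: [-3.1, -2.3, 0.8]
width: 0.0437
t 3.95 p [0.4945 0.1773 0.0629] az -2.744 F toolz 3.78 tooly 0.87 Fz 0.81 w 0.0437
[0.0009,-0.0003,0.0007,-0.0008,-0.0009,0.0002,0.5000]
[0.0009,-0.0002,-0.0036,0.0492,-0.0009,0.0002,0.5000]
[0.0009,0.0001,-0.0078,0.0992,-0.0009,0.0002,0.5000]
[0.0009,0.0007,-0.0120,0.1492,-0.0009,0.0003,0.5000]
[0.0009,0.0014,-0.0162,0.1992,-0.0009,0.0003,0.5000]
[0.0009,0.0024,-0.0204,0.2492,-0.0009,0.0003,0.5000]
[0.0009,0.0035,-0.0245,0.2992,-0.0008,0.0003,0.5000]
```

View pics/s4.png

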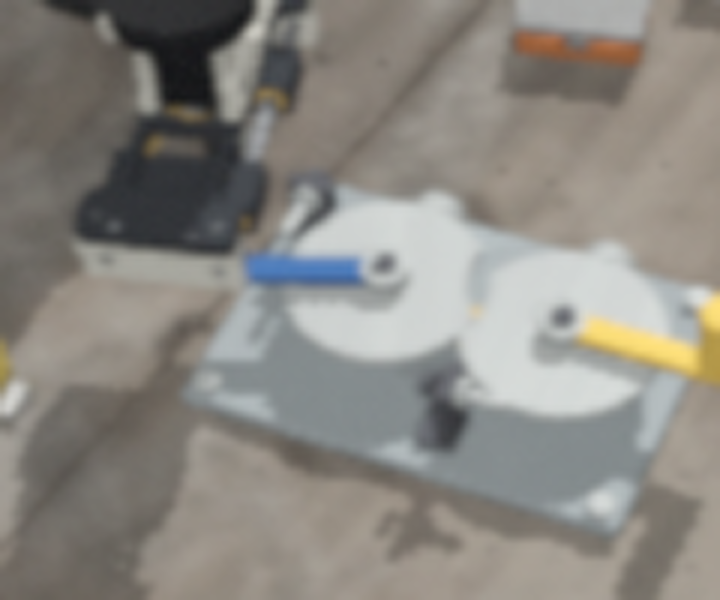

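View pics/t4.png

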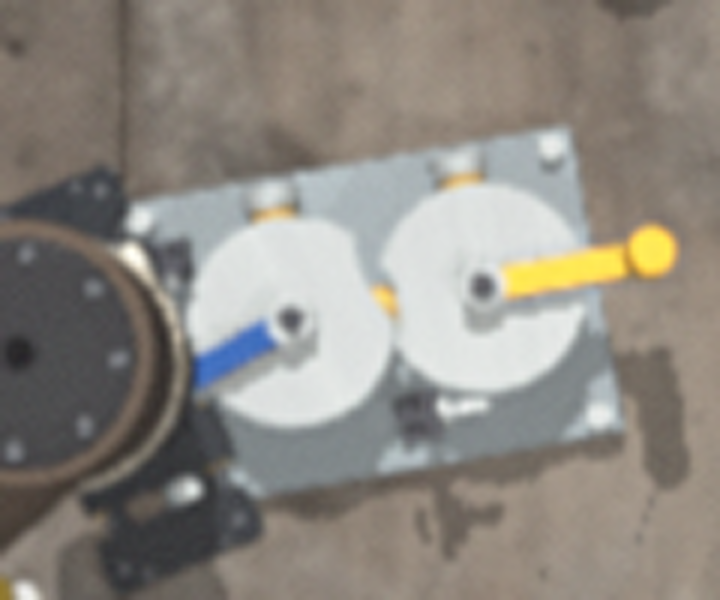

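```bash
python3 -m crank '[[0,0,-0.0035,0.05,0,0,0.5],[0,0,-0.008,0.1,0,0,0.5],[0,0.0005,-0.012,0.15,0,0,0.5],[0,0.001,-0.014,0.17,0,0,0.5],[0,0.0014,-0.016,0.2,0,0,0.5],[0,0.0014,-0.016,0.2,0,0,0.5]]'
python3 -c "
from h import *
rep()"
```

```text
t: 4.8
eef_pos: [0.5105, 0.1826, 0.0623]
ee_rot: [-2.655, 1.57, 0.688]
force: [-1.2, -0.3, 0.8]
width: 0.0438
t 4.8 p [0.5105 0.1826 0.0623] az -2.94 F toolz 1.27 tooly 0.01 Fz 0.76 w 0.0438
```

```bash
for i in 1; do python3 -m crank '[[0,0,-0.001,0.012,0,0,0.5],[0,0,-0.002,0.024,0,0,0.5],[0,0,-0.002,0.024,0,0,0.5]]'; python3 -c "
from h import *
rep()"; python3 -m crank '[[0,0,-0.001,0.012,0,0,0.5],[0,0,-0.002,0.024,0,0,0.5],[0,0,-0.002,0.024,0,0,0.5]]'; python3 -c "
from h import *
rep()"; done
```

```text
t: 5.18
eef_pos: [0.5124, 0.1829, 0.0621]
ee_rot: [-2.43, 1.571, 0.888]
force: [-1.6, -0.1, 2.2]
width: 0.0438
t 5.175 p [0.5124 0.1829 0.0621] az -2.965 F toolz 1.63 tooly -0.16 Fz 2.24 w 0.0438
t: 5.55
eef_pos: [0.5144, 0.1832, 0.062]
ee_rot: [-2.72, 1.571, 0.574]
force: [-2.1, -0.1, 0.0]
width: 0.0437
t 5.55 p [0.5144 0.1832 0.062 ] az -2.989 F toolz 2.1 tooly -0.19 Fz 0.03 w 0.0437
```

```bash
python3 -m crank '[[0,0,-0.001,0.012,0,0,0.5],[0,0,-0.001,0.012,0,0,0.5]]'; python3 -c "
from h import *
rep()"; python3 -m crank '[[0,0,-0.001,0.012,0,0,0.5],[0,0,-0.001,0.012,0,0,0.5]]'; python3 -c "
from h import *
rep()"; python3 -m crank '[[0,0,-0.001,0.012,0,0,0.5],[0,0,-0.001,0.012,0,0,0.5]]'; python3 -c "
from h import *
rep()"
```

```text
t: 5.8
eef_pos: [0.5153, 0.1834, 0.0621]
ee_rot: [-2.552, 1.571, 0.73]
force: [-1.8, 1.1, 1.1]
width: 0.0438
t 5.8 p [0.5153 0.1834 0.0621] az -3.001 F toolz 1.59 tooly -1.31 Fz 1.13 w 0.0438
t: 6.05
eef_pos: [0.5163, 0.1835, 0.062]
ee_rot: [-2.809, 1.571, 0.461]
force: [-2.7, 0.5, 1.3]
width: 0.0438
t 6.05 p [0.5163 0.1835 0.062 ] az -3.013 F toolz 2.66 tooly -0.84 Fz 1.26 w 0.0438
t: 6.3
eef_pos: [0.5173, 0.1836, 0.0621]
ee_rot: [-2.569, 1.571, 0.69]
force: [-1.9, 1.2, 1.4]
width: 0.0439
t 6.3 p [0.5173 0.1836 0.0621] az -3.025 F toolz 1.75 tooly -1.44 Fz 1.37 w 0.0439
```

```bash
for k in 1; do python3 -m crank '[[0,0,-0.001,0.012,0,0,0.5],[0,0,-0.001,0.012,0,0,0.5]]' >/dev/null; python3 -c "
from h import *
rep()"; python3 -m crank '[[0,0,-0.001,0.012,0,0,0.5],[0,0,-0.001,0.012,0,0,0.5]]'>/dev/null; python3 -c "
from h import *
rep()"; python3 -m crank '[[0,0,-0.001,0.012,0,0,0.5],[0,0,-0.001,0.012,0,0,0.5]]'>/dev/null; python3 -c "
from h import *
rep()";done
```

```text
t 6.55 p [0.5181 0.1836 0.062 ] az -3.037 F toolz 3.73 tooly -1.59 Fz 2.23 w 0.0442
t 6.8 p [0.5185 0.1835 0.0619] az -3.049 F toolz 6.34 tooly -2.19 Fz 2.67 w 0.0435
t 7.05 p [0.5188 0.1833 0.0619] az -3.061 F toolz 9.31 tooly -2.06 Fz 5.9 w 0.044
```

Stop felt: the force now rises about 3 N/mm with no further travel. I'll add half a millimetre and hold.

```bash
python3 -m crank '[[0,0,-0.0005,0,0,0,0.5],[0,0,-0.0005,0,0,0,0.5],[0,0,-0.0005,0,0,0,0.5]]'>/dev/null; python3 -c "
from h import *
rep()"; python3 -m crank '[[0,0,0,0,0,0,0.5],[0,0,0,0,0,0,0.5],[0,0,0,0,0,0,0.5],[0,0,0,0,0,0,0.5],[0,0,0,0,0,0,0.5]]'>/dev/null; python3 -c "
from h import *
rep();rep()"
```

```text
t 7.425 p [0.519  0.1833 0.0619] az -3.061 F toolz 9.81 tooly -2.78 Fz 8.05 w 0.0439
t 8.05 p [0.5189 0.1833 0.0618] az -3.061 F toolz 11.22 tooly -2.97 Fz 6.46 w 0.044
t 8.05 p [0.5189 0.1833 0.0618] az -3.061 F toolz 11.22 tooly -2.97 Fz 6.46 w 0.044
```

Run:
```python
from h import *
rep()
f=cam("scene");p=f["pixels"][150:250,160:280,::-1];cv2.imwrite("pics/s5.png",cv2.resize(p,None,fx=6,fy=6,interpolation=cv2.INTER_CUBIC))
```

```text
t 8.05 p [0.5189 0.1833 0.0618] az -3.061 F toolz 11.22 tooly -2.97 Fz 6.46 w 0.044
```

View pics/s5.png

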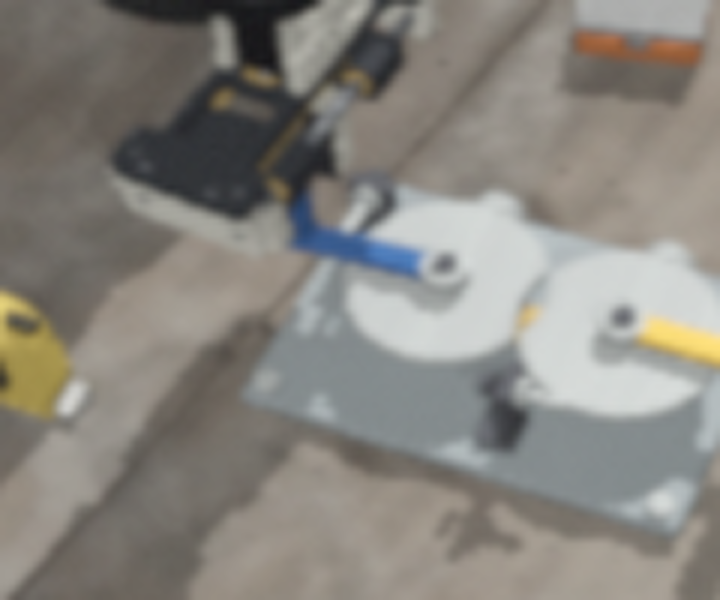

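The picture shows the bar (about 345,245) right at the screw tip (350,228). I back off to centre the gap and rise.

```bash
python3 -m crank '[[0,0,0.003,0,0,0,0.5],[0,0,0.007,0,0,0,0.5],[0,0,0.01,0,0,0,0.5],[0,0,0.01,0,0,0,0.5],[-0.03,0,0.01,0,0,0,0.5],[-0.08,0,0.01,0,0,0,0.5],[-0.13,0,0.01,0,0,0,0.5],[-0.13,0,0.01,0,0,0,0.5]]'>/dev/null
python3 - <<'E'
from h import *
rep()
rows([((.5623,-.082,.2),.18-np.pi),((.5623,-.082,.062),.18-np.pi)],.5)
E
```

```text
t 9.1 p [0.5131 0.1845 0.1966] az -3.06 F toolz 0.18 tooly 0.32 Fz -1.18 w 0.0437
[-0.0043,0.2696,-0.0274,-0.0984,-0.0077,0.0035,0.5000]
[0.1337,0.2701,-0.0263,-0.0984,-0.0077,0.0035,0.5000]
```

```bash
python3 -m crank '[[0,0.04,-0.004,-0.01,0,0,0.5],[0,0.085,-0.008,-0.03,0,0,0.5],[-0.002,0.13,-0.013,-0.05,0,0,0.5],[-0.004,0.175,-0.018,-0.07,-0.004,0.002,0.5],[-0.004,0.22,-0.022,-0.09,-0.007,0.003,0.5],[-0.004,0.26,-0.027,-0.098,-0.0077,0.0035,0.5],[-0.004,0.27,-0.0275,-0.098,-0.0077,0.0035,0.5],[-0.004,0.27,-0.0275,-0.098,-0.0077,0.0035,0.5]]' >/dev/null
python3 - <<'E'
from h import *
rep();print(np.round(get_state()["q"],3))
f=cam("scene");p=f["pixels"][150:250,190:310,::-1];cv2.imwrite("pics/s6.png",cv2.resize(p,None,fx=6,fy=6,interpolation=cv2.INTER_CUBIC))
f=cam("top");p=f["pixels"][140:240,190:310,::-1];cv2.imwrite("pics/t6.png",cv2.resize(p,None,fx=6,fy=6,interpolation=cv2.INTER_CUBIC))
E
```

```text
t 10.1 p [ 0.5597 -0.0843  0.1954] az -2.964 F toolz 0.61 tooly 0.45 Fz 0.09 w 0.0438
[ 0.198  0.208 -0.273  0.003 -1.098 -0.022]
```

View pics/s6.png

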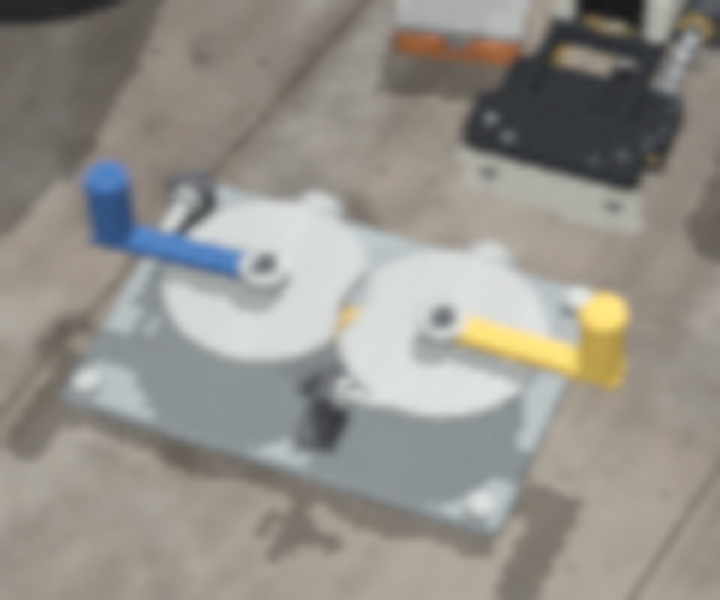

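View pics/t6.png

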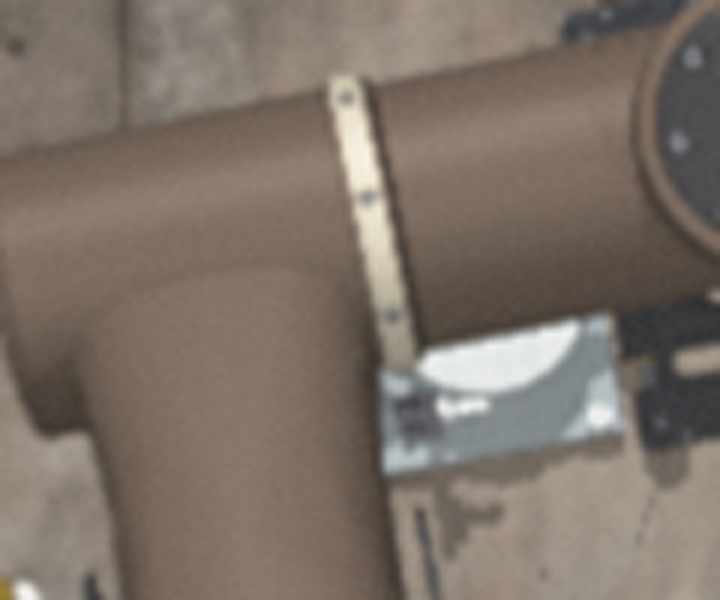

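The blue lever now points left, with its bar against the screw at (170,235). The yellow lever hasn't moved (grip top at 603,312). I'll check its angle and plan the descent.

Run:
```python
from h import *
f=cam("scene");o=np.array([190,150])
b=back(f,(np.array((108,176))+.5)/6-.5+o,.095);g=back(f,(np.array((604,309))+.5)/6-.5+o,.095)
d=b-np.array([.5275,.0998]);print(b,g,"len",np.hypot(*d),"th",np.pi+.18-np.arctan2(d[1],d[0]))
rows([((.562,-.082,.062),.18-np.pi)],.5)
```

```text
[0.50806145 0.18161698] [ 0.56103692 -0.0817441 ] len 0.08409444030377675 th 1.5175353099539939
[0.1339,-0.0009,-0.0033,-0.0002,0.0080,-0.0030,0.5000]
```

```bash
python3 -m crank '[[0.04,0,-0.002,0,0.004,-0.0015,0.5],[0.08,-0.001,-0.003,0,0.008,-0.003,0.5],[0.1,-0.001,-0.003,0,0.008,-0.003,0.5],[0.12,-0.001,-0.003,0,0.008,-0.003,0.5],[0.134,-0.001,-0.003,0,0.008,-0.003,0.5],[0.134,-0.001,-0.003,0,0.008,-0.003,0.5]]'>/dev/null
python3 - <<'E'
from h import *
rep()
f=cam("scene");p=f["pixels"][150:250,190:310,::-1];cv2.imwrite("pics/s7.png",cv2.resize(p,None,fx=6,fy=6,interpolation=cv2.INTER_CUBIC))
ax=np.array([.5448,.0003])
for th in [0,.05,.1,.2,.3,.4,.5,.6,.7,.8,.9,1.0,1.1]:
    L=-np.pi/2+.18-th; rows([((*(ax+.085*np.array([np.cos(L),np.sin(L)])),.062),L-np.pi/2)],.5)
E
```

```text
t 11.0 p [ 0.5612 -0.0824  0.0613] az -2.962 F toolz 0.03 tooly 0.04 Fz 0.1 w 0.0434
[0.0001,0.0005,0.0020,-0.0002,0.0002,-0.0003,0.5000]
[0.0001,0.0004,0.0062,0.0498,0.0002,-0.0003,0.5000]
[0.0001,0.0001,0.0105,0.0998,0.0002,-0.0003,0.5000]
[0.0001,-0.0012,0.0189,0.1998,0.0002,-0.0003,0.5000]
[0.0001,-0.0033,0.0271,0.2998,0.0002,-0.0003,0.5000]
[0.0001,-0.0062,0.0351,0.3998,0.0001,-0.0003,0.5000]
[0.0001,-0.0099,0.0427,0.4998,0.0001,-0.0003,0.5000]
[0.0001,-0.0143,0.0500,0.5998,0.0001,-0.0003,0.5000]
[0.0001,-0.0195,0.0567,0.6998,0.0001,-0.0003,0.5000]
[0.0001,-0.0253,0.0630,0.7998,0.0001,-0.0003,0.5000]
[0.0001,-0.0316,0.0686,0.8998,0.0001,-0.0003,0.5000]
[0.0001,-0.0385,0.0735,0.9998,0.0000,-0.0003,0.5000]
[0.0001,-0.0459,0.0777,1.0998,0.0000,-0.0004,0.5000]
```

View pics/s7.png

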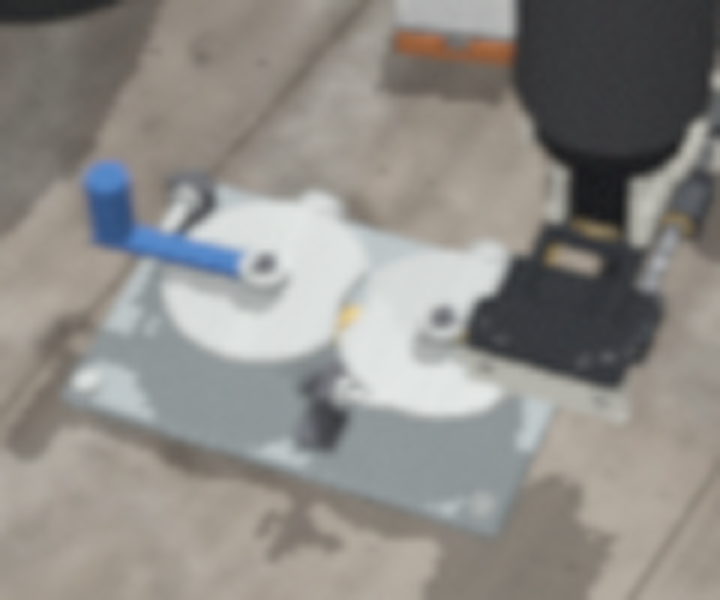

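```bash
python3 -m crank '[[0,0,0.006,0.05,0,0,0.5],[0,0,0.0105,0.1,0,0,0.5],[0,-0.0005,0.015,0.15,0,0,0.5],[0,-0.001,0.019,0.2,0,0,0.5],[0,-0.001,0.019,0.2,0,0,0.5]]'>/dev/null; python3 -c "
from h import *
rep()"
python3 -m crank '[[0,-0.0002,0.002,0.025,0,0,0.5],[0,-0.0005,0.004,0.05,0,0,0.5],[0,-0.0005,0.004,0.05,0,0,0.5]]'>/dev/null
python3 - <<'E'
from h import *
rep()
ax=np.array([.5448,.0003])
for th in [.25,.35,.45,.55,.65,.75,.85,.95,1.05,1.15,1.25]:
    L=-np.pi/2+.18-th; rows([((*(ax+.085*np.array([np.cos(L),np.sin(L)])),.062),L-np.pi/2)],.5)
E
```

```text
t 11.675 p [ 0.5441 -0.085   0.0634] az 3.121 F toolz -0.8 tooly -0.47 Fz 1.07 w 0.0439
t 12.05 p [ 0.5391 -0.0847  0.0623] az 3.07 F toolz -2.51 tooly -0.09 Fz 0.78 w 0.044
[0.0003,-0.0002,0.0002,-0.0013,-0.0006,-0.0001,0.5000]
[0.0003,-0.0006,0.0087,0.0987,-0.0007,-0.0000,0.5000]
[0.0003,-0.0019,0.0171,0.1987,-0.0007,-0.0000,0.5000]
[0.0003,-0.0040,0.0253,0.2987,-0.0007,0.0000,0.5000]
[0.0003,-0.0069,0.0333,0.3987,-0.0007,0.0001,0.5000]
[0.0002,-0.0106,0.0410,0.4987,-0.0007,0.0001,0.5000]
[0.0002,-0.0150,0.0482,0.5987,-0.0006,0.0001,0.5000]
[0.0002,-0.0201,0.0550,0.6987,-0.0006,0.0002,0.5000]
[0.0002,-0.0259,0.0612,0.7987,-0.0006,0.0002,0.5000]
[0.0002,-0.0323,0.0668,0.8987,-0.0006,0.0002,0.5000]
[0.0002,-0.0392,0.0718,0.9987,-0.0006,0.0003,0.5000]
```

```bash
python3 -m crank '[[0,-0.0002,0.0025,0.03,0,0,0.5],[0,-0.0004,0.005,0.06,0,0,0.5],[0,-0.0004,0.005,0.06,0,0,0.5]]'>/dev/null
python3 - <<'E'
from h import *
rep()
ax=np.array([.5448,.0003])
for th in [.3,.4,.5,.6,.7,.8,.9,1.0,1.1,1.2,1.3]:
    L=-np.pi/2+.18-th; rows([((*(ax+.085*np.array([np.cos(L),np.sin(L)])),.062),L-np.pi/2)],.5)
E
```

```text
t 12.425 p [ 0.5334 -0.084   0.0619] az 3.01 F toolz -2.78 tooly 0.21 Fz 1.49 w 0.0439
[-0.0001,-0.0001,-0.0012,-0.0118,0.0006,-0.0002,0.5000]
[-0.0001,-0.0004,0.0072,0.0882,0.0006,-0.0003,0.5000]
[-0.0001,-0.0016,0.0157,0.1882,0.0006,-0.0003,0.5000]
[-0.0001,-0.0036,0.0239,0.2882,0.0006,-0.0003,0.5000]
[-0.0001,-0.0064,0.0319,0.3882,0.0006,-0.0004,0.5000]
[-0.0001,-0.0100,0.0396,0.4882,0.0006,-0.0004,0.5000]
[-0.0001,-0.0144,0.0469,0.5882,0.0005,-0.0004,0.5000]
[-0.0001,-0.0194,0.0537,0.6882,0.0005,-0.0005,0.5000]
[-0.0001,-0.0251,0.0600,0.7882,0.0005,-0.0005,0.5000]
[-0.0001,-0.0315,0.0657,0.8882,0.0005,-0.0005,0.5000]
[-0.0001,-0.0383,0.0707,0.9882,0.0005,-0.0005,0.5000]
```

The selector turns freely at about 2.5 N, so it is unlocked. Continuing the swing.

```bash
python3 -m crank '[[0,-0.0004,0.007,0.088,0,0,0.5],[0,-0.0016,0.0157,0.188,0,0,0.5],[0,-0.0036,0.024,0.288,0,0,0.5],[0,-0.0064,0.032,0.388,0,0,0.5],[0,-0.01,0.0396,0.488,0,0,0.5],[0,-0.0144,0.047,0.588,0,0,0.5],[0,-0.0194,0.0537,0.688,0,0,0.5],[0,-0.025,0.06,0.788,0,0,0.5],[0,-0.0315,0.0657,0.888,0,0,0.5],[0,-0.0383,0.0707,0.988,0,0,0.5]]'>/dev/null
python3 - <<'E'
from h import *
rep()
ax=np.array([.5448,.0003])
for th in [1.3,1.35,1.4,1.45,1.5,1.55,1.6]:
    L=-np.pi/2+.18-th; rows([((*(ax+.085*np.array([np.cos(L),np.sin(L)])),.062),L-np.pi/2)],.5)
f=cam("scene");p=f["pixels"][150:250,190:310,::-1];cv2.imwrite("pics/s8.png",cv2.resize(p,None,fx=6,fy=6,interpolation=cv2.INTER_CUBIC))
E
```

```text
t 13.675 p [ 0.4686 -0.0367  0.0619] az 2.02 F toolz -2.85 tooly -1.62 Fz -0.29 w 0.0439
[-0.0001,0.0003,0.0001,-0.0020,-0.0002,-0.0002,0.5000]
[-0.0001,0.0002,0.0043,0.0480,-0.0003,-0.0002,0.5000]
[-0.0001,-0.0001,0.0086,0.0980,-0.0003,-0.0002,0.5000]
[-0.0001,-0.0006,0.0128,0.1480,-0.0003,-0.0002,0.5000]
[-0.0001,-0.0013,0.0170,0.1980,-0.0003,-0.0002,0.5000]
[-0.0001,-0.0023,0.0211,0.2480,-0.0003,-0.0002,0.5000]
[-0.0001,-0.0034,0.0252,0.2980,-0.0003,-0.0002,0.5000]
```

View pics/s8.png

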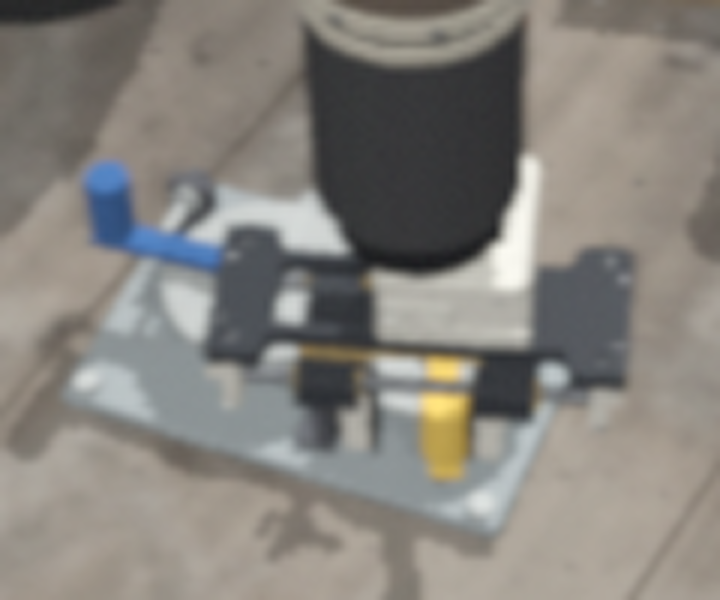

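The yellow grip at (447,420) is between the fingers, being pushed by the right-hand one. The blue lever hasn't moved. Moving on in small steps.

```bash
python3 -m crank '[[0,0,0.0043,0.048,0,0,0.5],[0,0,0.0086,0.098,0,0,0.5],[0,-0.0006,0.0128,0.148,0,0,0.5],[0,-0.0006,0.0128,0.148,0,0,0.5]]'>/dev/null; python3 -c "
from h import *
rep()"
python3 -m crank '[[0,0,0.002,0.024,0,0,0.5],[0,-0.0002,0.004,0.048,0,0,0.5],[0,-0.0002,0.004,0.048,0,0,0.5]]'>/dev/null; python3 -c "
from h import *
rep()"
python3 -m crank '[[0,0,0.001,0.012,0,0,0.5],[0,-0.0001,0.002,0.024,0,0,0.5],[0,-0.0001,0.002,0.024,0,0,0.5]]'>/dev/null; python3 -c "
from h import *
rep()"
```

```text
t 14.225 p [ 0.4626 -0.0252  0.0615] az 1.876 F toolz 0.27 tooly 0.05 Fz -0.54 w 0.0438
t 14.6 p [ 0.4622 -0.0213  0.0618] az 1.826 F toolz -2.14 tooly 0.47 Fz 0.31 w 0.0437
t 14.975 p [ 0.4623 -0.0191  0.062 ] az 1.802 F toolz -2.16 tooly 1.07 Fz -1.37 w 0.0438
```

```bash
python3 -m crank '[[0,0,0.001,0.012,0,0,0.5],[0,0,0.001,0.012,0,0,0.5]]'>/dev/null; python3 -c "
from h import *
rep()"
python3 -m crank '[[0,0,0.001,0.012,0,0,0.5],[0,0,0.001,0.012,0,0,0.5]]'>/dev/null; python3 -c "
from h import *
rep()"
python3 -m crank '[[0,0,0.001,0.012,0,0,0.5],[0,0,0.001,0.012,0,0,0.5]]'>/dev/null; python3 -c "
from h import *
rep()"
```

```text
t 15.225 p [ 0.4622 -0.0181  0.0621] az 1.79 F toolz -2.18 tooly 1.62 Fz -1.05 w 0.0438
t 15.475 p [ 0.462  -0.0171  0.0621] az 1.778 F toolz -1.68 tooly 2.09 Fz -0.2 w 0.044
t 15.725 p [ 0.4618 -0.0161  0.062 ] az 1.766 F toolz -1.86 tooly 1.83 Fz -0.93 w 0.0439
```

```bash
python3 -m crank '[[0,0,0.001,0.012,0,0,0.5],[0,0,0.001,0.012,0,0,0.5]]'>/dev/null; python3 -c "
from h import *
rep()"
python3 -m crank '[[0,0,0.001,0.012,0,0,0.5],[0,0,0.001,0.012,0,0,0.5]]'>/dev/null; python3 -c "
from h import *
rep()"
python3 -m crank '[[0,0,0.001,0.012,0,0,0.5],[0,0,0.001,0.012,0,0,0.5]]'>/dev/null; python3 -c "
from h import *
rep()"
```

```text
t 15.975 p [ 0.4616 -0.0151  0.0621] az 1.754 F toolz -1.61 tooly 1.39 Fz 0.08 w 0.044
t 16.225 p [ 0.4615 -0.0141  0.0621] az 1.742 F toolz -2.53 tooly 0.9 Fz -0.62 w 0.0439
t 16.475 p [ 0.4613 -0.0131  0.0621] az 1.73 F toolz -1.7 tooly 0.96 Fz -0.02 w 0.0436
```

```bash
python3 -m crank '[[0,0,0.001,0.012,0,0,0.5],[0,0,0.001,0.012,0,0,0.5]]'>/dev/null; python3 -c "
from h import *
rep()"
python3 -m crank '[[0,0,0.001,0.012,0,0,0.5],[0,0,0.001,0.012,0,0,0.5]]'>/dev/null; python3 -c "
from h import *
rep()"
python3 -m crank '[[0,0,0.001,0.012,0,0,0.5],[0,0,0.001,0.012,0,0,0.5]]'>/dev/null; python3 -c "
from h import *
rep()"
```

```text
t 16.725 p [ 0.4612 -0.0121  0.0621] az 1.718 F toolz -1.75 tooly 0.73 Fz -0.73 w 0.0437
t 16.975 p [ 0.461  -0.0111  0.062 ] az 1.706 F toolz -1.05 tooly -0.74 Fz -0.27 w 0.044
t 17.225 p [ 0.4609 -0.0101  0.0621] az 1.694 F toolz -0.9 tooly -0.14 Fz -0.71 w 0.0438
```

```bash
python3 -m crank '[[0,0,0.001,0.012,0,0,0.5],[0,0,0.001,0.012,0,0,0.5]]'>/dev/null
python3 - <<'E'
from h import *
rep()
f=cam("scene");p=f["pixels"][150:250,190:310,::-1];cv2.imwrite("pics/s9.png",cv2.resize(p,None,fx=6,fy=6,interpolation=cv2.INTER_CUBIC))
E
```

```text
t 17.475 p [ 0.4608 -0.0091  0.0621] az 1.682 F toolz -0.78 tooly -0.82 Fz -0.42 w 0.0436
```

View pics/s9.png

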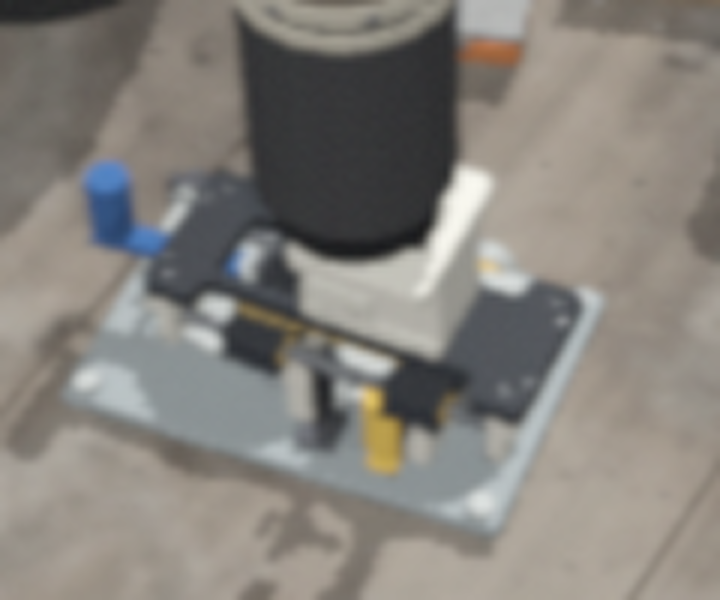

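```bash
python3 -m crank '[[0,0,0.001,0,0,0,0.5],[0,0,0.001,0,0,0,0.5]]'>/dev/null; python3 -c "
from h import *
rep()"
python3 -m crank '[[0,0,0.001,0,0,0,0.5],[0,0,0.001,0,0,0,0.5]]'>/dev/null; python3 -c "
from h import *
rep()"
python3 -m crank '[[0,0,0.001,0,0,0,0.5],[0,0,0.001,0,0,0,0.5]]'>/dev/null; python3 -c "
from h import *
rep()"
```

```text
t 17.775 p [ 0.4605 -0.0083  0.0621] az 1.683 F toolz -2.63 tooly 0.71 Fz -0.49 w 0.0438
t 18.025 p [ 0.4602 -0.0073  0.062 ] az 1.683 F toolz -1.67 tooly 1.05 Fz 1.69 w 0.0438
t 18.275 p [ 0.4599 -0.0066  0.062 ] az 1.683 F toolz -4.52 tooly 2.09 Fz 2.29 w 0.0439
```

```bash
python3 -m crank '[[0,0,0.001,0,0,0,0.5],[0,0,0.001,0,0,0,0.5]]'>/dev/null; python3 -c "
from h import *
rep()"
python3 -m crank '[[0,0,0.001,0,0,0,0.5],[0,0,0.001,0,0,0,0.5]]'>/dev/null; python3 -c "
from h import *
rep()"
```

```text
t 18.525 p [ 0.4597 -0.0061  0.062 ] az 1.683 F toolz -8.86 tooly 1.49 Fz 2.73 w 0.044
t 18.775 p [ 0.4596 -0.0057  0.0619] az 1.683 F toolz -13.46 tooly 0.73 Fz 2.32 w 0.044
```

```bash
python3 -m crank '[[0,0,-0.0004,0,0,0,0.5],[0,0,-0.0004,0,0,0,0.5],[0,0,-0.0004,0,0,0,0.5]]'>/dev/null; python3 -c "
from h import *
rep()"
python3 -m crank '[[0,0,0,0,0,0,0.5],[0,0,0,0,0,0,0.5],[0,0,0,0,0,0,0.5],[0,0,0,0,0,0,0.5]]'>/dev/null; python3 -c "
from h import *
rep()"
```

```text
t 19.15 p [ 0.4596 -0.0057  0.0619] az 1.683 F toolz -9.11 tooly 1.16 Fz 1.7 w 0.0439
t 19.65 p [ 0.4596 -0.0058  0.0619] az 1.683 F toolz -10.02 tooly 2.08 Fz 2.68 w 0.0439
```

Held about 10 N for 0.8 s. Now I back off to centre, rise, and swing clear so I can look.

```bash
python3 -m crank '[[0,0,-0.003,0,0,0,0.5],[0,0,-0.007,0,0,0,0.5],[0,0,-0.0105,0,0,0,0.5],[0,0,-0.0105,0,0,0,0.5],[-0.03,0,-0.0105,0,0,0,0.5],[-0.08,0,-0.0105,0,0,0,0.5],[-0.13,0,-0.0105,0,0,0,0.5],[-0.16,0,-0.0105,0,0,0,0.5],[-0.16,0,-0.0105,0,0,0,0.5]]'>/dev/null
python3 - <<'E'
from h import *
rep()
rows([((.44,.30,.225),1.4)],.5)
E
```

```text
t 20.775 p [ 0.4627 -0.0146  0.2246] az 1.683 F toolz -0.18 tooly 0.4 Fz -0.27 w 0.0441
[0.0000,-0.0126,0.3152,0.2829,0.0018,0.0053,0.5000]
```

```bash
python3 -m crank '[[0,-0.002,0.045,0,0,0,0.5],[0,-0.004,0.09,0,0,0,0.5],[0,-0.006,0.135,0,0,0,0.5],[0,-0.008,0.18,0,0,0,0.5],[0,-0.01,0.225,0,0,0,0.5],[0,-0.012,0.27,0,0,0,0.5],[0,-0.0126,0.31,0,0,0,0.5],[0,-0.0126,0.31,0,0,0,0.5]]'>/dev/null
python3 - <<'E'
from h import *
rep()
f=cam("scene");S=f;cv2.imwrite("pics/sA.png",cv2.resize(f["pixels"][:,:,::-1],(800,600)));p=f["pixels"][150:250,190:310,::-1];cv2.imwrite("pics/s10.png",cv2.resize(p,None,fx=6,fy=6,interpolation=cv2.INTER_CUBIC))
f=cam("top");p=f["pixels"][140:240,190:310,::-1];cv2.imwrite("pics/t10.png",cv2.resize(p,None,fx=6,fy=6,interpolation=cv2.INTER_CUBIC))
cv2.imwrite("pics/tA.png",cv2.resize(f["pixels"][:,:,::-1],(800,600)))
E
```

```text
t 21.775 p [0.4385 0.2964 0.2204] az 1.685 F toolz -0.65 tooly 0.06 Fz -0.11 w 0.0436
```

View pics/s10.png

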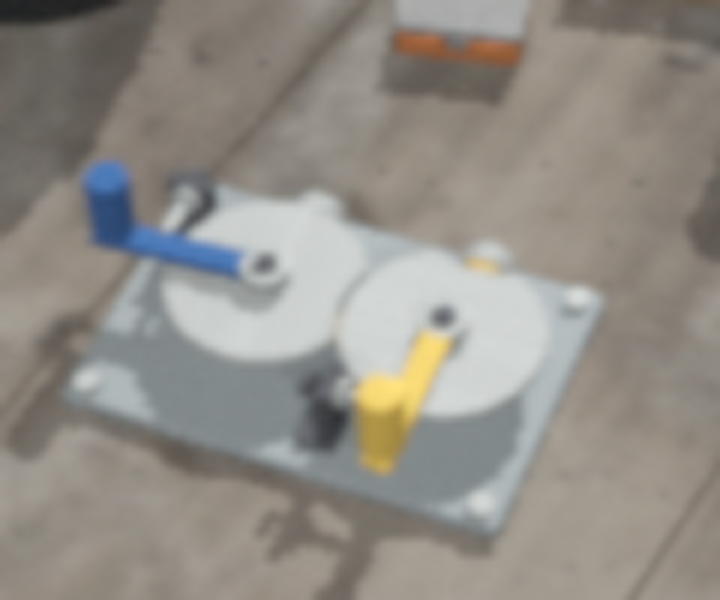

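View pics/t10.png

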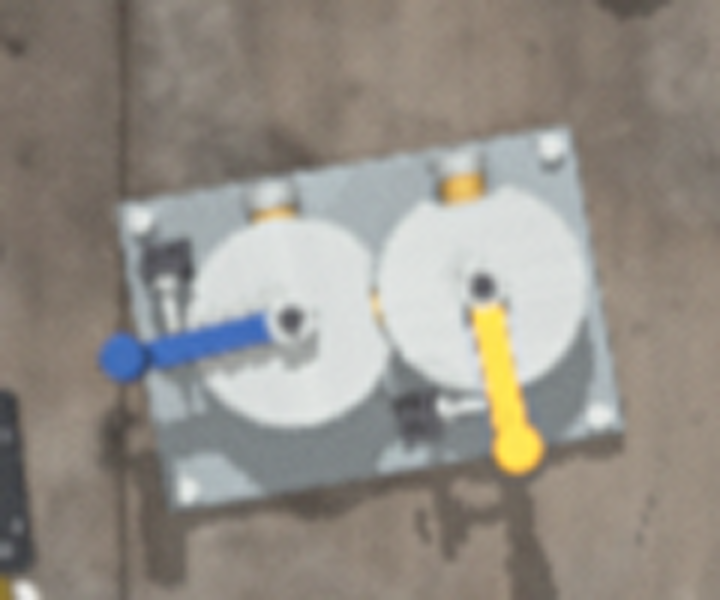

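View pics/sA.png

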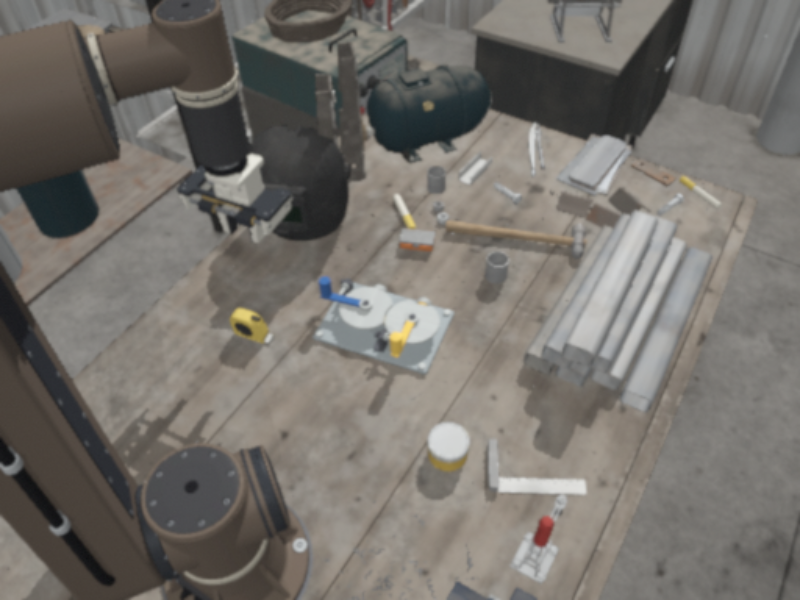

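Both bars touch their screws: blue at (172,335) and yellow at (485,405) in the top crop. The tape (249,323), tin (448,447) and box (417,240) are where they started, and the arm is clear. Handing in.

```bash
python3 -c "
from h import *
rep();print(job_done())"
```

```text
t 21.875 p [0.4386 0.2943 0.2208] az 1.683 F toolz -0.67 tooly -0.3 Fz -0.65 w 0.0441
the job is handed in; nothing more can be done
None
```

Both levers are home against their stop screws, isolator first and then selector, and I handed the job in at about 22 s.

- **Isolator:** I swung it clockwise until it met its screw at about 1.52 rad. I held it there at 10–11 N at the grip for about 0.9 s.
- **Selector:** I nudged it first to check that the interlock was free, and it turned at about 2.5 N. I then swung it to its screw at about 1.55 rad. The force peaked at 13.5 N at the grip, which is about 16 N on the screw by calculation. I then held it at 9–10 N for about 0.9 s.
- **Last checks:** The final pictures show both bars against their screws and the interlock discs engaged. The tape measure, tin and box look unmoved. The gripper is well clear, with about 0 N at the wrist.
- **Disagreements:**
  - The plate's outline fitted about 2 pixels off its nominal size and centre. I aimed by the hubs, discs and grips instead, where the two cameras agreed to within 1–5 mm.
  - An upward wrist force of 6–8 N showed during the isolator hold. I didn't find its cause, and it went when I let go.

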